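# Worktop row by height

## Robot

A 7-joint arm with a two-finger parallel gripper is mounted at the origin on a cart in front of the work surface, level with it; the furniture and walls round the work are solid. World frame = base frame: x ahead of the robot, y to its left, z up, the work surface at z = 0. Lengths are in m, angles in degrees, forces in N, time in s.
With the tool pointing down it reaches from about 0.425 to 0.925 m from the base axis. Payload 6.8 kg.
Tool frame: the origin (TCP) lies midway between the tips of the shut fingers; the grasp point (between the pads) lies 19 mm behind it; z points along the fingers, y is the line along which they close (so a half turn about z gives the same grasp; the last joint's range is limited). The gripper opens to 85 mm and grips with 20 to 120 N. Pads are 22 mm wide; open, the fingers measure 114 mm over their backs; the gripper's body (76 mm by 85 mm) begins 54 mm behind the grasp point. The pads swing forward as they close: fully open they stand 13 mm farther back than shut.
Start: joints at [-83.486, 27.33, 1.283, 89.118, -0.659, 63.558, -4.761], TCP at [0.148, 0.658, 0.231] pointing down, gripper open.
Joint ranges: [-169.35, 169.35], [-19.33, 120.38], [-80.79, 83.38], [13.8, 139.57], [-78.32, 258.32], [9.67, 109.79], [-169.56, 169.56]. Speed limits (degrees/s): [136.94, 136.94, 180, 180, 180, 180, 180].

## Interface

Orientations are given as a 3x3 rotation matrix whose columns are the frame's x, y, z axes.
In Python, from bench import arm, optics gives the robot as it stands.
- The arm moves only by the tool apply_moves, never from a script. Its argument "deltas" is a list of rows, each an object with "dp": the shift along the tool's x, y, z in m, a list of three; "angular": the turn, a rotation vector about the tool's x, y, z in rad, a list of three; "fingers": the closure in counts, from 0 (fully open) to 255 (shut). A call has 1 to 10 rows; each row is the pose to reach, as a shift and turn from the pose commanded when the call began, along the tool's axes at that moment; what a row does not reach only later rows make up. A row lasts 1/12 s, in which the tool goes at most 41.7 mm and 7.16 degrees, less where a joint would pass 70% of its speed; a pose out of reach is approached as far as the arm can. A call with a gripper value outside its range is refused whole. The fingers move at their own pace and stop on an object; "force" is the grip in N (left out, the last holds). Time passes only in rows, so rows that repeat a pose let the fingers close. It gives the time, the measured TCP pose, the force, the opening and the grip force at its end, in the units of the state.
- arm.observe(): the state, without advancing time (a new reading comes with each control period).
- optics.get_image(name): name is "side" or "top" or "wrist"; returns a dict with "pixels" (384x512x3 uint8, red, green, blue), "camera_matrix" (3x3 intrinsics, pixels), "world_from_camera" (4x4, takes a point from camera to world coordinates); the wrist camera has in their place "hand_eye" (4x4, takes a point from camera to tool coordinates, whose origin is the TCP and whose axes are the flange's). Camera axes: x right, y up, looking along -z (the intrinsics and any distortion apply to the point x, -y, -z); pixel columns grow to the right and rows downward; lengths in m; the calibration is good to about 2 mm. A picture is of the moment at which its call begins: read the wrist's pose just before it. There is no depth.
- arm.job_done(): hands the job in; it is judged then, once.
The state is a dict: "time": time; "q": joint angles; "joint_velocities": joint speeds; "tau": joint torques, N m; "tool_pos": TCP position; "eef_rot": TCP orientation; "wrist_force": force on the tool from outside, world axes, zero at the start; "ft_torque": the same for the moment, N m; "finger_gap": finger opening in m; "grasp_force": force on a finger pad.
Only numpy, scipy, OpenCV 4.12 (cv2) and the standard library are available. Lean on these libraries where they do the work, as an engineer would, in place of code of your own. Each camera call takes 0.05 s, during which the arm holds its last target. There are 200 camera calls.

## Task

Stand the wooden pepper mill, the little herb jar, the round kitchen timer and the small white cup upright on the four cork mats of the dark wooden strip, one centred on each mat, in order of height: the tallest on the mat next to the candle, the shortest on the mat at the far end from it. Leave the candle and the dark blue mug where they stand, and let go of everything.

Things in the scene. Friction and masses are not known exactly. Their poses are not given: they have to be found in the camera images.
- pepper_mill_mid (a point): turned wooden pepper mill, upright, 170 mm tall, 58 mm across at its widest (foot). Origin: on its upright axis, half-way up; z points up. The body narrows to about 45 mm just below the head; the ball-shaped wooden head, 48 mm wide, spans 123 to 159 mm above its underside (38 to 74 mm above this point) with a 12 mm metal knob on top; it does not turn or come off. 0.18 kg
- herb_jar_mid (a point): small closed glass jar of green herbs with a wooden lid, upright, a plain cylinder 47 mm across, 87 mm tall. Origin: on its upright axis, half-way up; z points up. 0.16 kg
- egg_timer_mid (a point): round clockwork kitchen timer, white dome on a dark red base, 66 mm across, 60 mm tall; widest and easiest to grip round its middle, about 64 mm wide; it does not turn. Origin: on its upright axis, half-way up; z points up. 0.13 kg
- small_cup_mid (a point): small plain white cup without handle, open at the top, 68 mm across at the rim, narrowing to a 50 mm foot, 46 mm tall; about 66 mm wide half-way up. Origin: on its upright axis, half-way up; z points up. 0.12 kg
- mat_1_top (a point): one of four identical round cork mats, 72 mm across and 3 mm thick, fixed in a straight row, centres 75 mm apart, along a flat dark wooden strip (96 x 312 x 8 mm, fixed to the worktop). Origin: the centre of the mat's upper face, 11 mm above the worktop, on which a thing is to stand. The mats' numbers say nothing of their order in the row. x is level and square to the row, y runs along the row
- mat_2_top (a point): one of four identical round cork mats, 72 mm across and 3 mm thick, fixed in a straight row, centres 75 mm apart, along a flat dark wooden strip (96 x 312 x 8 mm, fixed to the worktop). Origin: the centre of the mat's upper face, 11 mm above the worktop, on which a thing is to stand. The mats' numbers say nothing of their order in the row. x is level and square to the row, y runs along the row
- mat_3_top (a point): one of four identical round cork mats, 72 mm across and 3 mm thick, fixed in a straight row, centres 75 mm apart, along a flat dark wooden strip (96 x 312 x 8 mm, fixed to the worktop). Origin: the centre of the mat's upper face, 11 mm above the worktop, on which a thing is to stand. The mats' numbers say nothing of their order in the row. x is level and square to the row, y runs along the row
- mat_4_top (a point): one of four identical round cork mats, 72 mm across and 3 mm thick, fixed in a straight row, centres 75 mm apart, along a flat dark wooden strip (96 x 312 x 8 mm, fixed to the worktop). Origin: the centre of the mat's upper face, 11 mm above the worktop, on which a thing is to stand. The mats' numbers say nothing of their order in the row. x is level and square to the row, y runs along the row
- candle_jar_mid (a point): candle in a clear glass jar, 76 mm across, 90 mm tall, standing loose on the worktop in line with the row of mats, 100 mm beyond the centre of one of the two end mats. It marks the end for the tallest thing; not to be moved. Origin: on its upright axis, half-way up; z points up. 
- blue_mug_mid (a point): dark blue mug, 96 mm tall, 84 mm across, standing loose with its centre 100 mm beyond the centre of the other end mat, its handle pointing away from the robot; not to be moved. Origin: half-way up, at the middle of its 117 mm length over cup and handle (16 mm from the cup's axis towards the handle). 

How it is judged:
By the outcome, as a careful person would: the job done as asked, in the order asked, and still so for the second after the job is handed in, with the robot touching nothing.
It also fails if it takes over 120 s, if anything falls off the work surface, if the arm or the gripper's body presses on something with over 40 N, if the wrist force passes 120 N, or if a joint passes its speed limit or range.

## Working session

There is one attempt and no reset: what is moved stays moved. The work goes in short steps, Python scripts to look and compute and a tool call to move; the robot and the scene stay as the last step left them, time stands still between calls to the robot, and variables do not carry over. Pictures are saved under pics/ and viewed, at most 14 in all, crops included, and the job is handed in when it is done.

Besides the shell and the picture viewer there is one more tool, called after ">>>" as name(argument=value, ...) on one line, values as JSON. apply_moves: Moves the arm, as the interface text tells. Its arguments: {"type":"object","properties":{"deltas":{"type":"array","items":{"type":"object","properties":{"dp":{"type":"array","items":{"type":"number"}},"angular":{"type":"array","items":{"type":"number"}},"fingers":{"type":"number"}}}},"force":{"type":"number"}},"required":["deltas"]}

```bash
mkdir -p pics; ls
python3 - <<'E'
from bench import arm, optics
import cv2,pickle
s=arm.observe(); print(s)
for n in("side","top","wrist"):
    d=optics.get_image(n); cv2.imwrite(f"pics/{n}0.png",d["pixels"][:,:,::-1]); pickle.dump(d,open(n+"0.pkl","wb"))
    print(n,[ (k,v) for k,v in d.items() if k!="pixels"])
E
```

```text
pics
{'time': 0.0, 'q': array([-83.48501363,  27.37657145,   1.27974981,  89.17719315,
        -0.660577  ,  63.5590648 ,  -4.76372855]), 'joint_velocities': array([-0.06089199, -0.04629832, -0.06735052,  0.00168952,  0.09713084,
        0.09583248, -0.09518568]), 'tau': array([-2.09317623e-04, -5.96438742e+01,  1.60765104e+00, -2.81200022e+01,
        1.23702458e-02,  9.25536908e-03, -2.65579292e-07]), 'tool_pos': array([0.14836937, 0.65788623, 0.2303248 ]), 'eef_rot': array([[-9.75494593e-01,  2.20023206e-01, -2.97638811e-04],
       [ 2.20023380e-01,  9.75492906e-01, -1.81733886e-03],
       [-1.09512174e-04, -1.83829172e-03, -9.99998304e-01]]), 'wrist_force': array([-0.21775354,  0.42379126, -0.05566869]), 'ft_torque': array([ 0.06557518, -0.03041061, -0.01975132]), 'grasp_force': 0.0, 'finger_gap': 0.0856640783494611}
side [('camera_matrix', array([[468.36055554,   0.        , 253.09536625],
       [  0.        , 468.36055554, 194.38479806],
       [  0.        ,   0.        ,   1.        ]])), ('world_from_camera', array([[ 4.22144184e-01,  7.43949581e-01, -5.18008985e-01,
    
[... 564 characters left out ...]
0.02130277,  0.00639093,  0.03025609],
       [ 0.00185278,  0.20658106,  0.97842774,  1.43464852],
       [ 0.        ,  0.        ,  0.        ,  1.        ]]))]
wrist [('camera_matrix', array([[298.73069498,   0.        , 251.44286496],
       [  0.        , 298.73069498, 190.61381567],
       [  0.        ,   0.        ,   1.        ]])), ('hand_eye', array([[ 9.26511514e-04,  9.46539475e-01,  3.22586677e-01,
         8.27921633e-02],
       [ 9.99999364e-01, -6.69303831e-04, -9.08247142e-04,
        -9.96556938e-05],
       [-6.43783274e-04,  3.22587314e-01, -9.46539492e-01,
        -1.41585429e-01],
       [ 0.00000000e+00,  0.00000000e+00,  0.00000000e+00,
         1.00000000e+00]]))]
```

View pics/top0.png

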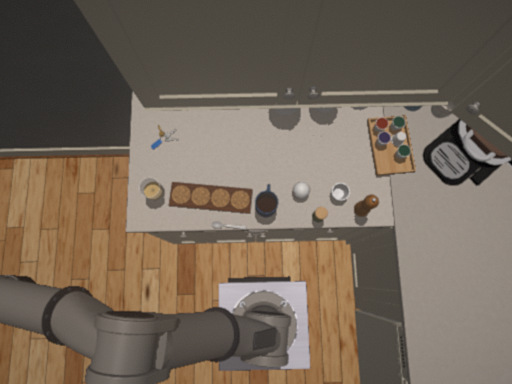

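View pics/side0.png

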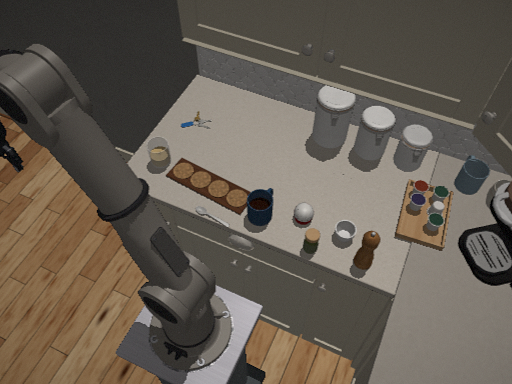

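```bash
cat > h.py <<'E'
import numpy as np,cv2,pickle
def ray(d,u,v,T=None):
    K=d["camera_matrix"]; W=d["world_from_camera"] if T is None else T@d["hand_eye"]
    c=np.array([(u-K[0,2])/K[0,0],-(v-K[1,2])/K[1,1],-1.])
    return W[:3,3],W[:3,:3]@c
def onz(d,u,v,z,T=None):
    o,r=ray(d,u,v,T); return o+r*(z-o[2])/r[2]
def proj(d,p,T=None):
    K=d["camera_matrix"]; W=d["world_from_camera"] if T is None else T@d["hand_eye"]
    c=np.linalg.inv(W)@np.r_[p,1]; return K[0,0]*c[0]/-c[2]+K[0,2], K[1,1]*-c[1]/-c[2]+K[1,2]
def tool(s):
    T=np.eye(4);T[:3,:3]=s["eef_rot"];T[:3,3]=s["tool_pos"];return T
def snap(n,name=None):
    from bench import arm,optics
    s=arm.observe(); d=optics.get_image(n); d["T"]=tool(s)
    if name: cv2.imwrite(f"pics/{name}.png",d["pixels"][:,:,::-1]); pickle.dump(d,open(name+".pkl","wb"))
    return d
E
python3 - <<'E'
from h import *
t=pickle.load(open("top0.pkl","rb")); s=pickle.load(open("side0.pkl","rb"))
a=cv2.resize(t["pixels"][165:240,135:395],None,fx=3,fy=3,interpolation=3)
b=cv2.resize(s["pixels"][130:280,140:400],None,fx=2,fy=2,interpolation=3)
b=cv2.resize(b,(780,450))
im=np.vstack([a,b[:370]]); cv2.imwrite("pics/crop1.png",im[:,:,::-1])
for n,u,v,z in[("m",181,195,.011),("m",240,200,.011),("timer",302,190,.03),("jar",321,214,.087),("cup",340,192,.04),("mill",371,201,.15),("candle",152,190,.05),("mug",266,204,.09)]: print(n,onz(t,u,v,z).round(3))
E
```

```text
m [0.478 0.299 0.011]
m [0.453 0.075 0.011]
timer [ 0.483 -0.158  0.03 ]
jar [ 0.381 -0.214  0.087]
cup [ 0.47  -0.298  0.04 ]
mill [ 0.412 -0.376  0.15 ]
candle [0.49  0.399 0.05 ]
mug [ 0.421 -0.02   0.09 ]
```

View pics/crop1.png

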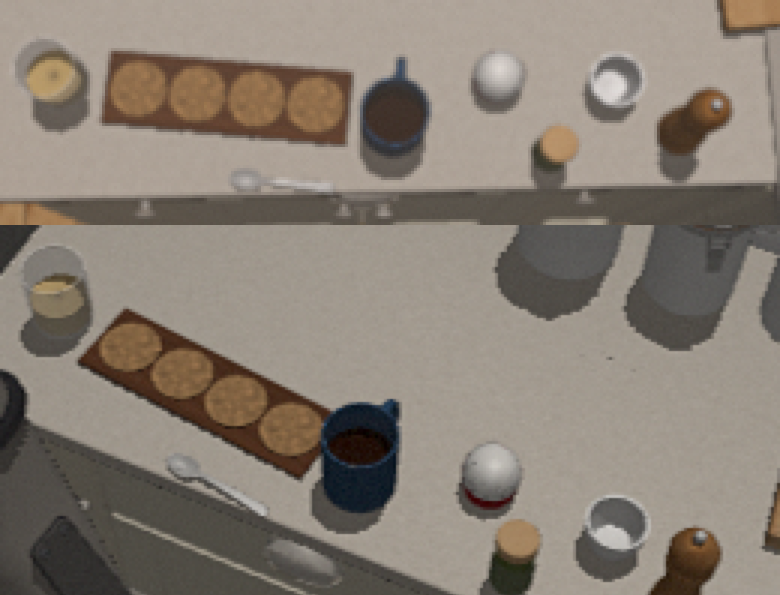

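```bash
cat >> h.py <<'E'
from scipy.spatial.transform import Rotation as R
YAW=-6.4
def plan(p,yaw=YAW):
    from bench import arm
    s=arm.observe(); A=s["eef_rot"]; a=np.radians(yaw)
    y=np.array([np.cos(a),np.sin(a),0]); z=np.array([0,0,-1.]); B=np.c_[np.cross(y,z),y,z]
    print("pos",s["tool_pos"].round(4),"dp",(A.T@(np.array(p)-s["tool_pos"])).round(4),"ang",R.from_matrix(A.T@B).as_rotvec().round(4))
E
python3 - <<'E'
from h import *
plan([.466,.25,.28])
E
```

```text
pos [0.1484 0.6581 0.2306] dp [-0.3996 -0.3283 -0.049 ] ang [-1.0000e-03  1.1000e-03  1.4607e+00]
```

>>> apply_moves(deltas=[{"dp": [-0.2, -0.164, -0.049], "angular": [0, 0, 0.73], "fingers": 0}, {"dp": [-0.2, -0.164, -0.049], "angular": [0, 0, 0.73], "fingers": 0}, {"dp": [-0.2, -0.164, -0.049], "angular": [0, 0, 0.73], "fingers": 0}, {"dp": [-0.2, -0.164, -0.049], "angular": [0, 0, 0.73], "fingers": 0}, {"dp": [-0.2, -0.164, -0.049], "angular": [0, 0, 0.73], "fingers": 0}, {"dp": [-0.2, -0.164, -0.049], "angular": [0, 0, 0.73], "fingers": 0}, {"dp": [-0.3996, -0.3283, -0.049], "angular": [0, 0, 1.46], "fingers": 0}, {"dp": [-0.3996, -0.3283, -0.049], "angular": [0, 0, 1.46], "fingers": 0}, {"dp": [-0.3996, -0.3283, -0.049], "angular": [0, 0, 1.46], "fingers": 0}, {"dp": [-0.3996, -0.3283, -0.049], "angular": [0, 0, 1.46], "fingers": 0}])

```text
time: 0.98
tool_pos: [0.4024, 0.3312, 0.2794]
eef_rot: [[-0.113, 0.994, -0.0], [0.994, 0.113, 0.0], [0.0, -0.0, -1.0]]
wrist_force: [1.1, -0.5, -0.7]
finger_gap: 0.0853
grasp_force: 0.0
```

```bash
python3 -c "
from h import *
plan([.466,.25,.28])"
```

```text
pos [0.4024 0.3312 0.2794] dp [-0.0879  0.054  -0.0006] ang [-1.000e-04 -4.000e-04  2.247e-01]
```

>>> apply_moves(deltas=[{"dp": [-0.088, 0.054, 0], "angular": [0, 0, 0.225]}, {"dp": [-0.088, 0.054, 0], "angular": [0, 0, 0.225]}, {"dp": [-0.088, 0.054, 0], "angular": [0, 0, 0.225]}, {"dp": [-0.088, 0.054, 0], "angular": [0, 0, 0.225]}, {"dp": [-0.088, 0.054, 0], "angular": [0, 0, 0.225]}, {"dp": [-0.088, 0.054, 0], "angular": [0, 0, 0.225]}])

```text
schema error: expected keys dp, angular, fingers
```

```bash
python3 -c "
from h import *
d=snap('wrist','w1'); plan([.466,.25,.28])
for n,x,y in [('m1',.478,.299),('m4',.453,.075)]: print(n,proj(d,[x,y,.011],d['T']))"
```

```text
pos [0.4085 0.3229 0.2798] dp [-0.078   0.0504  0.0002] ang [0.0029 0.0028 0.2058]
m1 (np.float64(301.0118344434697), np.float64(180.14702561858635))
m4 (np.float64(263.8519927233832), np.float64(306.23798887045007))
```

View pics/w1.png

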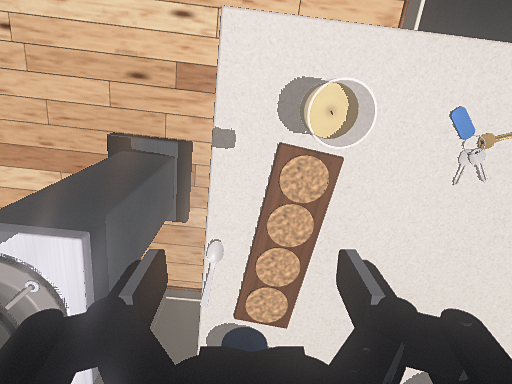

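```bash
cat >> h.py <<'E'
def ortho(d,x0,x1,y0,y1,z,T=None,res=.0005):
    # rows: x decreasing, cols: y decreasing
    q=[(x1,y1),(x1,y0),(x0,y0),(x0,y1)]
    src=np.float32([proj(d,[a,b,z],T) for a,b in q]); w=int((y1-y0)/res); h=int((x1-x0)/res)
    return cv2.warpPerspective(d["pixels"],cv2.getPerspectiveTransform(src,np.float32([(0,0),(w,0),(w,h),(0,h)])),(w,h))
E
python3 - <<'E'
from h import *
d=pickle.load(open("w1.pkl","rb"));t=pickle.load(open("top0.pkl","rb"))
for D,T in((d,d["T"]),(t,None)):
    o=ortho(D,.39,.54,.03,.35,.011,T); f=o.astype(int)
    m=((f[:,:,0]-f[:,:,2]>35)&(f[:,:,0]>110)).astype(np.uint8); m=cv2.morphologyEx(m,2,np.ones((7,7)));m=cv2.morphologyEx(m,3,np.ones((15,15)))
    n,l,st,c=cv2.connectedComponentsWithStats(m)
    for i in range(1,n):
        if st[i,4]>3000: print((.54-c[i,1]*.0005).round(4),(.35-c[i,0]*.0005).round(4),"size",st[i,2:4]*.5,(st[i,4]*4/np.pi)**.5*.5)
E
```

```text
0.4685 0.1928 size [313.  124.5] 187.52918315683928
0.469 0.1891 size [299. 100.] 149.9672797923458
```

>>> apply_moves(deltas=[{"dp": [-0.2, 0.054, 0], "angular": [0, 0, 0.206], "fingers": 0}, {"dp": [-0.3, 0.054, 0], "angular": [0, 0, 0.206], "fingers": 0}, {"dp": [-0.4, 0.054, 0], "angular": [0, 0, 0.206], "fingers": 0}, {"dp": [-0.4, 0.054, 0], "angular": [0, 0, 0.206], "fingers": 0}, {"dp": [-0.4, 0.054, 0], "angular": [0, 0, 0.206], "fingers": 0}, {"dp": [-0.4, 0.054, 0], "angular": [0, 0, 0.206], "fingers": 0}, {"dp": [-0.4, 0.054, 0], "angular": [0, 0, 0.206], "fingers": 0}, {"dp": [-0.4, 0.054, 0], "angular": [0, 0, 0.206], "fingers": 0}, {"dp": [-0.4, 0.054, 0], "angular": [0, 0, 0.206], "fingers": 0}, {"dp": [-0.4, 0.054, 0], "angular": [0, 0, 0.206], "fingers": 0}])

```text
time: 1.87
tool_pos: [0.5028, -0.0615, 0.2796]
eef_rot: [[0.089, 0.996, 0.001], [0.996, -0.089, -0.001], [-0.0, 0.001, -1.0]]
wrist_force: [0.7, 0.7, -0.5]
finger_gap: 0.0852
grasp_force: 0.0
```

Run:
```python
from h import *
d=pickle.load(open("w1.pkl","rb"));t=pickle.load(open("top0.pkl","rb"))
for D,T in((d,d["T"]),(t,None)):
    o=ortho(D,.39,.54,.03,.35,.011,T); g=cv2.GaussianBlur(o[:,:,0],(9,9),2)
    c=cv2.HoughCircles(g,cv2.HOUGH_GRADIENT,1.5,110,param1=80,param2=20,minRadius=68,maxRadius=76)[0]
    for u,v,r in c[:5]: print((.54-v*.0005).round(4),(.35-u*.0005).round(4),r*.5)
    print()
plan([.46,-.14,.28])
```

```text
0.4736 0.2266 34.975
0.4571 0.0789 34.9
0.4654 0.1531 34.75
0.4811 0.3016 34.375
Traceback (most recent call last):
TypeError: 'NoneType' object is not subscriptable
```

```bash
python3 -c "
from h import *
plan([.46,-.14,.28])"
```

```text
pos [ 0.5028 -0.0615  0.2796] dp [-0.082  -0.0356 -0.0003] ang [0.0008 0.0005 0.0223]
```

>>> apply_moves(deltas=[{"dp": [-0.082, -0.036, 0], "angular": [0, 0, 0.022], "fingers": 0}, {"dp": [-0.082, -0.036, 0], "angular": [0, 0, 0.022], "fingers": 0}, {"dp": [-0.082, -0.036, 0], "angular": [0, 0, 0.022], "fingers": 0}, {"dp": [-0.082, -0.036, 0], "angular": [0, 0, 0.022], "fingers": 0}, {"dp": [-0.082, -0.036, 0], "angular": [0, 0, 0.022], "fingers": 0}, {"dp": [-0.082, -0.036, 0], "angular": [0, 0, 0.022], "fingers": 0}])

```text
time: 2.37
tool_pos: [0.4605, -0.1347, 0.2793]
eef_rot: [[0.106, 0.994, 0.0], [0.994, -0.106, 0.0], [0.0, 0.0, -1.0]]
wrist_force: [0.5, -0.0, -0.4]
finger_gap: 0.0858
grasp_force: 0.0
```

```bash
python3 -c "
from h import *
d=snap('wrist','w2'); plan([.46,-.14,.28])
d['pixels']=d['pixels'];cv2.imwrite('pics/w2b.png',cv2.resize(d['pixels'][:,:,::-1],(768,576)))
for n,p in [('timer',(.483,-.158,.03)),('jar',(.381,-.214,.087)),('cup',(.47,-.298,.046)),('mill',(.415,-.38,.141))]: print(n,np.round(proj(d,p,d['T']),0))"
```

```text
pos [ 0.4606 -0.1345  0.2793] dp [-0.0055 -0.     -0.0007] ang [-0.     -0.0001  0.0056]
timer [270. 170.]
jar [194. 234.]
cup [270. 267.]
mill [236. 371.]
```

View pics/w2b.png

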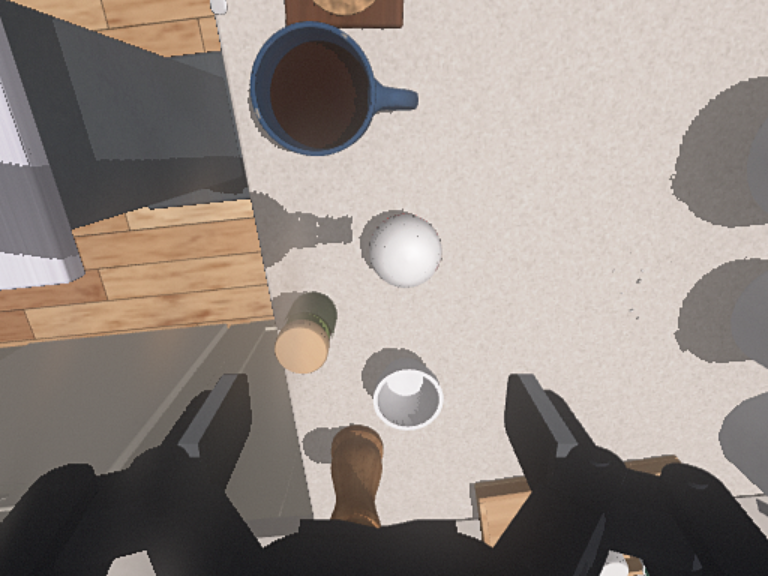

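Run:
```python
from h import *
d=pickle.load(open("w2.pkl","rb"));T=d["T"]
t=pickle.load(open("top0.pkl","rb"))
for n,u,v,z,a,b in[("timer",405/1.5,249/1.5,.035,301.2,191.2),("jar",302/1.5,346/1.5,.087,321.2,213.5),("cup",407/1.5,399/1.5,.046,340.3,191.6),]: print(n,onz(d,u,v,z,T).round(4),onz(t,a,b,z).round(4))
# timer candidates at heights
plan([.483,-.158,.12])
```

```text
timer [ 0.4839 -0.1509  0.035 ] [ 0.4771 -0.1546  0.035 ]
jar [ 0.3905 -0.2106  0.087 ] [ 0.3828 -0.2149  0.087 ]
cup [ 0.4727 -0.2968  0.046 ] [ 0.47  -0.298  0.046]
pos [ 0.4606 -0.1345  0.2793] dp [-0.021   0.0248  0.1593] ang [-0.     -0.0001  0.0056]
```

>>> apply_moves(deltas=[{"dp": [-0.016, 0.024, 0.16], "angular": [0, 0, 0.005], "fingers": 0}, {"dp": [-0.016, 0.024, 0.16], "angular": [0, 0, 0.005], "fingers": 0}, {"dp": [-0.016, 0.024, 0.16], "angular": [0, 0, 0.005], "fingers": 0}, {"dp": [-0.016, 0.024, 0.16], "angular": [0, 0, 0.005], "fingers": 0}, {"dp": [-0.016, 0.024, 0.16], "angular": [0, 0, 0.005], "fingers": 0}, {"dp": [-0.016, 0.024, 0.16], "angular": [0, 0, 0.005], "fingers": 0}, {"dp": [-0.016, 0.024, 0.16], "angular": [0, 0, 0.005], "fingers": 0}])

```text
time: 3.0
tool_pos: [0.483, -0.1544, 0.1207]
eef_rot: [[0.113, 0.994, 0.001], [0.994, -0.113, -0.0], [-0.0, 0.001, -1.0]]
wrist_force: [-0.4, -0.1, -0.3]
finger_gap: 0.0854
grasp_force: 0.0
```

Run:
```python
from h import *
d=snap('wrist','w3');T=d['T']; print(T[:3,3].round(4))
im=d['pixels'].copy()
cv2.circle(im,tuple(int(round(v)) for v in proj(d,[T[0,3],T[1,3],.03],T)),3,(255,0,0),-1)
cv2.imwrite('pics/w3b.png',cv2.resize(im[:,:,::-1],(768,576)))
```

```text
[ 0.483  -0.1544  0.1207]
```

View pics/w3b.png

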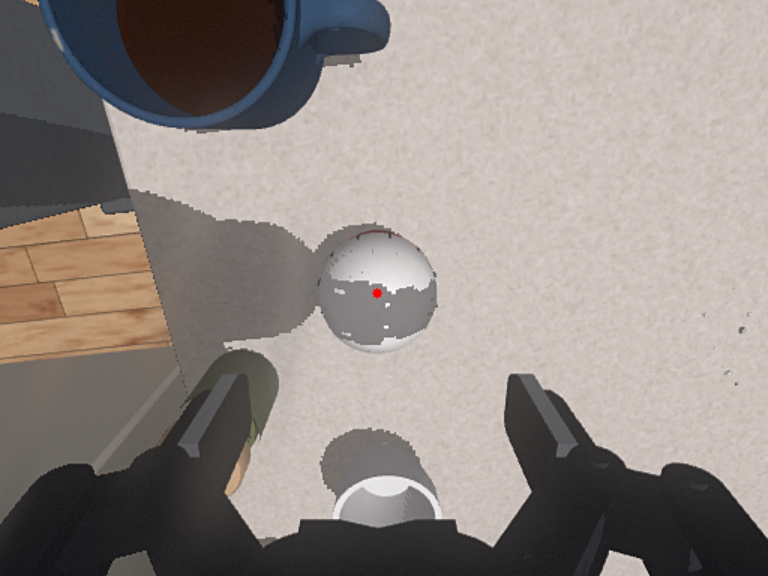

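>>> apply_moves(deltas=[{"dp": [0, 0, 0.04], "angular": [0, 0, 0], "fingers": 0}, {"dp": [0, 0, 0.08], "angular": [0, 0, 0], "fingers": 0}, {"dp": [0, 0, 0.105], "angular": [0, 0, 0], "fingers": 0}, {"dp": [0, 0, 0.117], "angular": [0, 0, 0], "fingers": 0}, {"dp": [0, 0, 0.117], "angular": [0, 0, 0], "fingers": 0}, {"dp": [0, 0, 0.117], "angular": [0, 0, 0], "fingers": 0}, {"dp": [0, 0, 0.117], "angular": [0, 0, 0], "fingers": 255}, {"dp": [0, 0, 0.117], "angular": [0, 0, 0], "fingers": 255}, {"dp": [0, 0, 0.117], "angular": [0, 0, 0], "fingers": 255}, {"dp": [0, 0, 0.117], "angular": [0, 0, 0], "fingers": 255}], force=30)

```text
time: 3.88
tool_pos: [0.4837, -0.155, 0.0046]
eef_rot: [[0.114, 0.993, 0.004], [0.993, -0.114, 0.0], [0.001, 0.004, -1.0]]
wrist_force: [-1.7, 1.1, 10.7]
finger_gap: 0.0634
grasp_force: 30.2
```

>>> apply_moves(deltas=[{"dp": [0, 0, -0.015], "angular": [0, 0, 0], "fingers": 255}, {"dp": [0, 0, -0.04], "angular": [0, 0, 0], "fingers": 255}, {"dp": [0, 0, -0.08], "angular": [0, 0, 0], "fingers": 255}, {"dp": [0, 0, -0.12], "angular": [0, 0, 0], "fingers": 255}, {"dp": [0, 0, -0.16], "angular": [0, 0, 0], "fingers": 255}, {"dp": [0.01, 0, -0.18], "angular": [0, 0, 0], "fingers": 255}, {"dp": [0.05, 0, -0.18], "angular": [0, 0, 0], "fingers": 255}, {"dp": [0.09, 0, -0.18], "angular": [0, 0, 0], "fingers": 255}, {"dp": [0.13, 0, -0.18], "angular": [0, 0, 0], "fingers": 255}, {"dp": [0.17, 0, -0.18], "angular": [0, 0, 0], "fingers": 255}])

```text
time: 4.72
tool_pos: [0.5013, 0.016, 0.1837]
eef_rot: [[0.115, 0.993, 0.002], [0.993, -0.115, 0.002], [0.002, 0.002, -1.0]]
wrist_force: [0.2, -0.4, -1.0]
finger_gap: 0.0633
grasp_force: 33.8
```

```bash
python3 -c "
from h import *
plan([.465,.153,.18])"
```

```text
pos [0.5013 0.016  0.1837] dp [ 0.132  -0.0518  0.0039] ang [ 0.0018 -0.0019 -0.0031]
```

>>> apply_moves(deltas=[{"dp": [0.04, -0.02, 0], "angular": [0, 0, 0], "fingers": 255}, {"dp": [0.08, -0.04, 0], "angular": [0, 0, 0], "fingers": 255}, {"dp": [0.115, -0.052, 0], "angular": [0, 0, 0], "fingers": 255}, {"dp": [0.132, -0.052, 0], "angular": [0, 0, 0], "fingers": 255}, {"dp": [0.132, -0.052, 0], "angular": [0, 0, 0], "fingers": 255}, {"dp": [0.132, -0.052, 0], "angular": [0, 0, 0], "fingers": 255}, {"dp": [0.132, -0.052, 0], "angular": [0, 0, 0], "fingers": 255}])

```text
time: 5.3
tool_pos: [0.4648, 0.1503, 0.1829]
eef_rot: [[0.115, 0.993, 0.001], [0.993, -0.115, 0.0], [0.0, 0.001, -1.0]]
wrist_force: [-0.0, -0.7, -1.6]
finger_gap: 0.0631
grasp_force: 33.8
```

Run:
```python
from h import *
d=snap('wrist','w4');T=d['T'];print(T[:3,3].round(4))
o=ortho(d,.39,.54,.03,.35,.011,T); g=cv2.GaussianBlur(o[:,:,0],(9,9),2)
c=cv2.HoughCircles(g,cv2.HOUGH_GRADIENT,1.5,110,param1=80,param2=20,minRadius=68,maxRadius=76)
if c is not None:
    for u,v,r in c[0][:5]: print((.54-v*.0005).round(4),(.35-u*.0005).round(4),r*.5)
cv2.imwrite('pics/w4b.png',np.vstack([cv2.resize(o,(480,225)),cv2.resize(d['pixels'],(480,360))])[:,:,::-1])
plan([.465,.153,.18])
```

```text
[0.4648 0.1503 0.1829]
0.4736 0.2251 34.975
0.4654 0.1524 34.6
0.4826 0.3001 35.575
0.5119 0.0984 35.725
pos [0.4648 0.1498 0.1828] dp [ 0.0032 -0.0002  0.0028] ang [ 0.0004 -0.0002 -0.0045]
```

View pics/w4b.png

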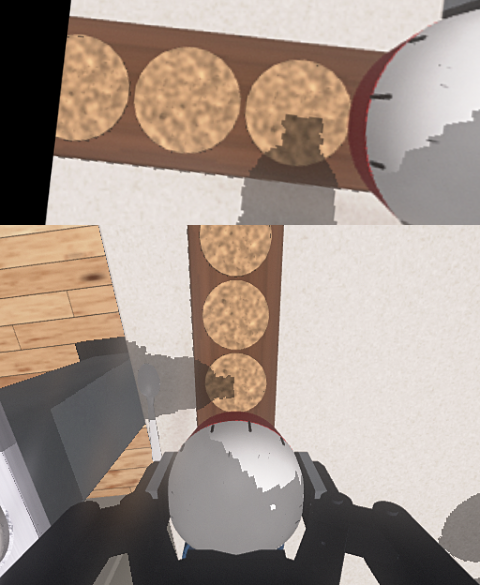

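>>> apply_moves(deltas=[{"dp": [0.002, 0, 0.04], "angular": [0, 0, -0.004], "fingers": 255}, {"dp": [0.002, 0, 0.08], "angular": [0, 0, -0.004], "fingers": 255}, {"dp": [0.002, 0, 0.115], "angular": [0, 0, -0.004], "fingers": 255}, {"dp": [0.002, 0, 0.14], "angular": [0, 0, -0.004], "fingers": 255}, {"dp": [0.002, 0, 0.155], "angular": [0, 0, -0.004], "fingers": 255}, {"dp": [0.002, 0, 0.161], "angular": [0, 0, -0.004], "fingers": 255}, {"dp": [0.002, 0, 0.164], "angular": [0, 0, -0.004], "fingers": 255}, {"dp": [0.002, 0, 0.166], "angular": [0, 0, -0.004], "fingers": 255}, {"dp": [0.002, 0, 0.166], "angular": [0, 0, -0.004], "fingers": 255}, {"dp": [0.002, 0, 0.166], "angular": [0, 0, -0.004], "fingers": 255}])

```text
time: 6.18
tool_pos: [0.4657, 0.1534, 0.0173]
eef_rot: [[0.11, 0.994, 0.002], [0.994, -0.11, 0.001], [0.001, 0.002, -1.0]]
wrist_force: [0.5, 0.4, -0.9]
finger_gap: 0.0628
grasp_force: 33.8
```

>>> apply_moves(deltas=[{"dp": [-0.001, 0, 0.0015], "angular": [0, 0, 0], "fingers": 255}, {"dp": [-0.001, 0, 0.0015], "angular": [0, 0, 0], "fingers": 255}, {"dp": [-0.001, 0, 0.0015], "angular": [0, 0, 0], "fingers": 0}, {"dp": [-0.001, 0, 0.0015], "angular": [0, 0, 0], "fingers": 0}, {"dp": [-0.001, 0, 0.0015], "angular": [0, 0, 0], "fingers": 0}, {"dp": [-0.001, 0, 0.0015], "angular": [0, 0, 0], "fingers": 0}, {"dp": [-0.001, 0, 0.0015], "angular": [0, 0, 0], "fingers": 0}, {"dp": [-0.001, 0, -0.02], "angular": [0, 0, 0], "fingers": 0}, {"dp": [-0.001, 0, -0.05], "angular": [0, 0, 0], "fingers": 0}, {"dp": [-0.001, 0, -0.09], "angular": [0, 0, 0], "fingers": 0}])

```text
time: 7.02
tool_pos: [0.4631, 0.1514, 0.1057]
eef_rot: [[0.11, 0.994, -0.004], [0.994, -0.11, -0.003], [-0.003, -0.004, -1.0]]
wrist_force: [0.2, -0.0, 1.3]
finger_gap: 0.0857
grasp_force: 0.0
```

>>> apply_moves(deltas=[{"dp": [0, 0, -0.04], "angular": [0, 0, 0], "fingers": 0}, {"dp": [0, 0, -0.08], "angular": [0, 0, 0], "fingers": 0}, {"dp": [0, 0, -0.08], "angular": [0, 0, 0], "fingers": 0}, {"dp": [0, 0, -0.08], "angular": [0, 0, 0], "fingers": 0}])

```text
time: 7.35
tool_pos: [0.466, 0.1531, 0.1884]
eef_rot: [[0.109, 0.994, 0.004], [0.994, -0.109, 0.004], [0.004, 0.003, -1.0]]
wrist_force: [-1.3, 0.4, -0.4]
finger_gap: 0.0851
grasp_force: 0.0
```

Run:
```python
from h import *
d=snap('wrist','w5');T=d['T'];print(T[:3,3].round(4))
o=ortho(d,.39,.54,.03,.35,.011,T)
cv2.imwrite('pics/w5b.png',np.vstack([cv2.resize(o,(480,225)),cv2.resize(d['pixels'],(480,360))])[:,:,::-1])
for z in(.03,.035):print(np.array(proj(d,[.4654,.152,z],T))*480/512)
plan([.391,-.211,.18])
```

```text
[0.466  0.1531 0.1884]
[234.44207993 163.9916213 ]
[234.43645988 165.21911581]
pos [0.4647 0.1527 0.1867] dp [-0.3696 -0.0336  0.0061] ang [ 0.0006 -0.0016  0.0022]
```

View pics/w5b.png

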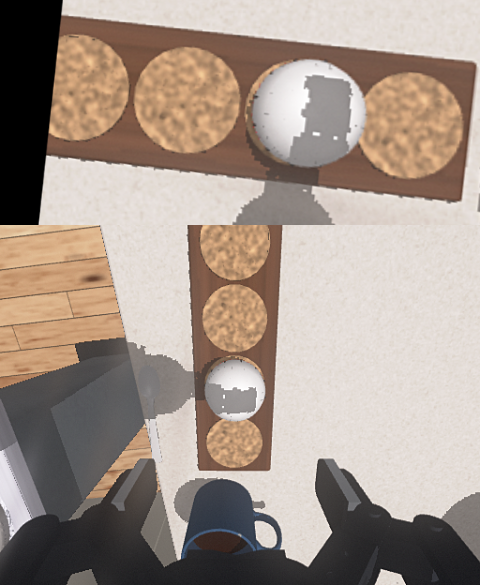

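>>> apply_moves(deltas=[{"dp": [-0.04, -0.004, 0], "angular": [0, 0, 0], "fingers": 0}, {"dp": [-0.08, -0.008, 0], "angular": [0, 0, 0], "fingers": 0}, {"dp": [-0.12, -0.012, 0], "angular": [0, 0, 0], "fingers": 0}, {"dp": [-0.16, -0.016, 0], "angular": [0, 0, 0], "fingers": 0}, {"dp": [-0.2, -0.02, 0], "angular": [0, 0, 0], "fingers": 0}, {"dp": [-0.24, -0.024, 0], "angular": [0, 0, 0], "fingers": 0}, {"dp": [-0.28, -0.028, 0], "angular": [0, 0, 0], "fingers": 0}, {"dp": [-0.32, -0.031, 0], "angular": [0, 0, 0], "fingers": 0}, {"dp": [-0.35, -0.034, 0], "angular": [0, 0, 0], "fingers": 0}, {"dp": [-0.37, -0.034, 0], "angular": [0, 0, 0], "fingers": 0}])

```text
time: 8.23
tool_pos: [0.3876, -0.2145, 0.1851]
eef_rot: [[0.114, 0.994, -0.003], [0.994, -0.114, -0.0], [-0.001, -0.003, -1.0]]
wrist_force: [0.5, 0.2, 0.1]
finger_gap: 0.0856
grasp_force: 0.0
```

>>> apply_moves(deltas=[{"dp": [0, 0, 0.02], "angular": [0, 0, 0], "fingers": 0}, {"dp": [0, 0, 0.02], "angular": [0, 0, 0], "fingers": 0}, {"dp": [0, 0, 0.02], "angular": [0, 0, 0], "fingers": 0}])

```text
time: 8.48
tool_pos: [0.3884, -0.2113, 0.1648]
eef_rot: [[0.111, 0.994, -0.005], [0.994, -0.111, 0.0], [-0.0, -0.005, -1.0]]
wrist_force: [-0.4, 0.5, 0.7]
finger_gap: 0.0854
grasp_force: 0.0
```

Run:
```python
from h import *
d=snap('wrist','w6');T=d['T'];print(T[:3,3].round(4))
o=ortho(d,.33,.45,-.28,-.14,.087,T); g=cv2.GaussianBlur(o[:,:,0],(5,5),1)
c=cv2.HoughCircles(g,cv2.HOUGH_GRADIENT,1.5,100,param1=80,param2=15,minRadius=43,maxRadius=51)
for u,v,r in c[0][:3]: print((.45-v*.0005).round(4),(-.14-u*.0005).round(4),r*.5); cv2.circle(o,(int(u),int(v)),int(r),(255,0,0),1)
cv2.imwrite('pics/w6b.png',np.vstack([cv2.resize(o,(480,411)),])[:,:,::-1])
u,v,r=c[0][0];plan([.45-v*.0005,-.14-u*.0005,.03])
```

```text
[ 0.3884 -0.2113  0.1648]
0.3851 -0.2124 25.025
0.4399 -0.2491 22.325
0.3364 -0.1839 24.2
pos [ 0.3893 -0.2112  0.1655] dp [-0.0016 -0.0036  0.1355] ang [-0.0034  0.0003  0.0017]
```

View pics/w6b.png

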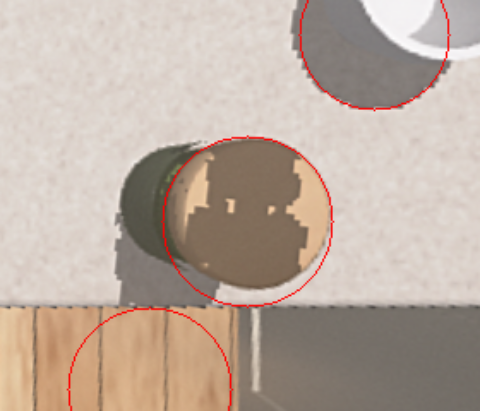

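>>> apply_moves(deltas=[{"dp": [-0.002, -0.001, 0.04], "angular": [0, 0, 0], "fingers": 0}, {"dp": [-0.002, -0.001, 0.08], "angular": [0, 0, 0], "fingers": 0}, {"dp": [-0.002, -0.001, 0.115], "angular": [0, 0, 0], "fingers": 0}, {"dp": [-0.002, -0.001, 0.135], "angular": [0, 0, 0], "fingers": 0}, {"dp": [-0.002, -0.001, 0.135], "angular": [0, 0, 0], "fingers": 0}, {"dp": [-0.002, -0.001, 0.135], "angular": [0, 0, 0], "fingers": 255}, {"dp": [-0.002, -0.001, 0.135], "angular": [0, 0, 0], "fingers": 255}, {"dp": [-0.002, -0.001, 0.135], "angular": [0, 0, 0], "fingers": 255}, {"dp": [-0.002, -0.001, 0.135], "angular": [0, 0, 0], "fingers": 255}, {"dp": [-0.002, -0.001, 0.135], "angular": [0, 0, 0], "fingers": 255}])

```text
time: 9.37
tool_pos: [0.3904, -0.2137, 0.033]
eef_rot: [[0.109, 0.994, 0.003], [0.994, -0.109, -0.0], [0.0, 0.003, -1.0]]
wrist_force: [-1.7, 1.0, 7.8]
finger_gap: 0.0464
grasp_force: 29.6
```

>>> apply_moves(deltas=[{"dp": [0, 0, 0], "angular": [0, 0, 0], "fingers": 255}, {"dp": [0, 0, -0.015], "angular": [0, 0, 0], "fingers": 255}, {"dp": [0, 0, -0.04], "angular": [0, 0, 0], "fingers": 255}, {"dp": [0, 0, -0.08], "angular": [0, 0, 0], "fingers": 255}, {"dp": [0, 0, -0.12], "angular": [0, 0, 0], "fingers": 255}, {"dp": [0, 0, -0.15], "angular": [0, 0, 0], "fingers": 255}, {"dp": [0, 0, -0.16], "angular": [0, 0, 0], "fingers": 255}])

```text
time: 9.95
tool_pos: [0.3909, -0.2149, 0.1957]
eef_rot: [[0.111, 0.994, 0.007], [0.994, -0.111, 0.0], [0.001, 0.007, -1.0]]
wrist_force: [0.6, 0.7, -1.3]
finger_gap: 0.0464
grasp_force: 31.7
```

Run:
```python
from h import *
plan([.4737,.2266,.19],-6.2)
```

```text
pos [ 0.3909 -0.2149  0.1957] dp [0.4479 0.0333 0.0063] ang [ 0.0071 -0.0009 -0.0027]
```

>>> apply_moves(deltas=[{"dp": [0.03, 0.003, 0.0], "angular": [0, 0, 0], "fingers": 255}, {"dp": [0.07, 0.006, 0.0], "angular": [0, 0, 0], "fingers": 255}, {"dp": [0.11, 0.009, 0.0], "angular": [0, 0, 0], "fingers": 255}, {"dp": [0.15, 0.012, 0.0], "angular": [0, 0, 0], "fingers": 255}, {"dp": [0.19, 0.015, 0.0], "angular": [0, 0, 0], "fingers": 255}, {"dp": [0.23, 0.018, 0.0], "angular": [0, 0, 0], "fingers": 255}, {"dp": [0.27, 0.021, 0.0], "angular": [0, 0, 0], "fingers": 255}, {"dp": [0.31, 0.024, 0.0], "angular": [0, 0, 0], "fingers": 255}, {"dp": [0.35, 0.027, 0.0], "angular": [0, 0, 0], "fingers": 255}, {"dp": [0.39, 0.03, 0.0], "angular": [0, 0, 0], "fingers": 255}])

```text
time: 10.78
tool_pos: [0.4616, 0.173, 0.1924]
eef_rot: [[0.109, 0.994, 0.001], [0.994, -0.109, 0.002], [0.002, 0.001, -1.0]]
wrist_force: [1.7, -0.4, -0.8]
finger_gap: 0.0463
grasp_force: 31.7
```

>>> apply_moves(deltas=[{"dp": [0.03, 0.002, 0.0], "angular": [0, 0, 0], "fingers": 255}, {"dp": [0.05, 0.003, 0.0], "angular": [0, 0, 0], "fingers": 255}, {"dp": [0.057, 0.003, 0.0], "angular": [0, 0, 0], "fingers": 255}, {"dp": [0.057, 0.003, 0.0], "angular": [0, 0, 0], "fingers": 255}, {"dp": [0.057, 0.003, 0.0], "angular": [0, 0, 0], "fingers": 255}])

```text
time: 11.2
tool_pos: [0.4708, 0.2252, 0.1915]
eef_rot: [[0.111, 0.994, -0.0], [0.994, -0.111, -0.001], [-0.001, -0.0, -1.0]]
wrist_force: [0.1, -1.0, -1.1]
finger_gap: 0.0465
grasp_force: 31.7
```

Run:
```python
from h import *
plan([.4737,.2266,.0445],-6.2)
```

```text
pos [0.4708 0.2252 0.1915] dp [0.0018 0.0027 0.147 ] ang [-0.0002  0.0008 -0.0033]
```

>>> apply_moves(deltas=[{"dp": [0.001, 0.003, 0.04], "angular": [0, 0, 0], "fingers": 255}, {"dp": [0.001, 0.003, 0.08], "angular": [0, 0, 0], "fingers": 255}, {"dp": [0.001, 0.003, 0.11], "angular": [0, 0, 0], "fingers": 255}, {"dp": [0.001, 0.003, 0.13], "angular": [0, 0, 0], "fingers": 255}, {"dp": [0.001, 0.003, 0.14], "angular": [0, 0, 0], "fingers": 255}, {"dp": [0.001, 0.003, 0.145], "angular": [0, 0, 0], "fingers": 255}, {"dp": [0.001, 0.003, 0.146], "angular": [0, 0, 0], "fingers": 255}, {"dp": [0.001, 0.003, 0.146], "angular": [0, 0, 0], "fingers": 255}, {"dp": [0.001, 0.003, 0.146], "angular": [0, 0, 0], "fingers": 255}])

```text
time: 11.95
tool_pos: [0.4751, 0.2278, 0.0467]
eef_rot: [[0.11, 0.994, 0.002], [0.994, -0.11, 0.001], [0.002, 0.002, -1.0]]
wrist_force: [0.0, 0.1, -1.6]
finger_gap: 0.0461
grasp_force: 31.7
```

>>> apply_moves(deltas=[{"dp": [-0.0015, -0.001, 0.001], "angular": [0, 0, 0], "fingers": 255}, {"dp": [-0.0015, -0.001, 0.002], "angular": [0, 0, 0], "fingers": 255}, {"dp": [-0.0015, -0.001, 0.003], "angular": [0, 0, 0], "fingers": 255}, {"dp": [-0.0015, -0.001, 0.003], "angular": [0, 0, 0], "fingers": 255}])

```text
time: 12.28
tool_pos: [0.4733, 0.2265, 0.044]
eef_rot: [[0.11, 0.994, 0.0], [0.994, -0.11, 0.002], [0.002, -0.0, -1.0]]
wrist_force: [-4.7, -2.6, 17.2]
finger_gap: 0.0465
grasp_force: 33.3
```

Contact (17 N). Release and rise.

>>> apply_moves(deltas=[{"dp": [0, 0, -0.001], "angular": [0, 0, 0], "fingers": 0}, {"dp": [0, 0, -0.001], "angular": [0, 0, 0], "fingers": 0}, {"dp": [0, 0, -0.001], "angular": [0, 0, 0], "fingers": 0}, {"dp": [0, 0, -0.001], "angular": [0, 0, 0], "fingers": 0}, {"dp": [0, 0, -0.001], "angular": [0, 0, 0], "fingers": 0}, {"dp": [0, 0, -0.001], "angular": [0, 0, 0], "fingers": 0}, {"dp": [0, 0, -0.03], "angular": [0, 0, 0], "fingers": 0}, {"dp": [0, 0, -0.07], "angular": [0, 0, 0], "fingers": 0}, {"dp": [0, 0, -0.11], "angular": [0, 0, 0], "fingers": 0}, {"dp": [0, 0, -0.15], "angular": [0, 0, 0], "fingers": 0}])

```text
time: 13.12
tool_pos: [0.4725, 0.2256, 0.1936]
eef_rot: [[0.111, 0.994, -0.001], [0.994, -0.111, -0.001], [-0.002, -0.001, -1.0]]
wrist_force: [-0.1, 1.9, 0.5]
finger_gap: 0.0854
grasp_force: 0.0
```

Run:
```python
from h import *
plan([.415,-.2,.27],-6.2)
```

```text
pos [0.4725 0.2256 0.1936] dp [-0.4295 -0.0102 -0.0757] ang [-0.0008  0.0015 -0.0025]
```

>>> apply_moves(deltas=[{"dp": [-0.04, 0, -0.03], "angular": [0, 0, 0], "fingers": 0}, {"dp": [-0.08, 0, -0.05], "angular": [0, 0, 0], "fingers": 0}, {"dp": [-0.12, 0, -0.07], "angular": [0, 0, 0], "fingers": 0}, {"dp": [-0.16, 0, -0.09], "angular": [0, 0, 0], "fingers": 0}, {"dp": [-0.2, 0, -0.106], "angular": [0, 0, 0], "fingers": 0}, {"dp": [-0.24, 0, -0.106], "angular": [0, 0, 0], "fingers": 0}, {"dp": [-0.28, 0, -0.106], "angular": [0, 0, 0], "fingers": 0}, {"dp": [-0.32, 0, -0.106], "angular": [0, 0, 0], "fingers": 0}, {"dp": [-0.36, 0, -0.106], "angular": [0, 0, 0], "fingers": 0}, {"dp": [-0.4, 0, -0.106], "angular": [0, 0, 0], "fingers": 0}])

```text
time: 13.95
tool_pos: [0.4291, -0.164, 0.2985]
eef_rot: [[0.11, 0.994, 0.002], [0.994, -0.11, 0.003], [0.003, 0.001, -1.0]]
wrist_force: [1.2, 0.9, -0.8]
finger_gap: 0.0853
grasp_force: 0.0
```

>>> apply_moves(deltas=[{"dp": [-0.04, 0, 0], "angular": [0, 0, 0], "fingers": 0}, {"dp": [-0.08, 0, 0], "angular": [0, 0, 0], "fingers": 0}, {"dp": [-0.11, 0, 0], "angular": [0, 0, 0], "fingers": 0}, {"dp": [-0.11, 0, 0], "angular": [0, 0, 0], "fingers": 0}, {"dp": [-0.11, 0, 0], "angular": [0, 0, 0], "fingers": 0}])

```text
time: 14.37
tool_pos: [0.4162, -0.2742, 0.2982]
eef_rot: [[0.117, 0.993, -0.001], [0.993, -0.117, -0.001], [-0.001, -0.001, -1.0]]
wrist_force: [-0.4, 0.6, -0.3]
finger_gap: 0.0856
grasp_force: 0.0
```

Run:
```python
from h import *
d=snap('wrist','w7');T=d['T'];print(T[:3,3].round(4))
im=d['pixels'].copy()
for z in(0,.141,.17): cv2.circle(im,tuple(int(round(v)) for v in proj(d,[.415,-.38,z],T)),2,(0,255,0),-1)
cv2.imwrite('pics/w7b.png',cv2.resize(im[:,:,::-1],(768,576)))
```

```text
[ 0.4162 -0.2742  0.2982]
```

View pics/w7b.png

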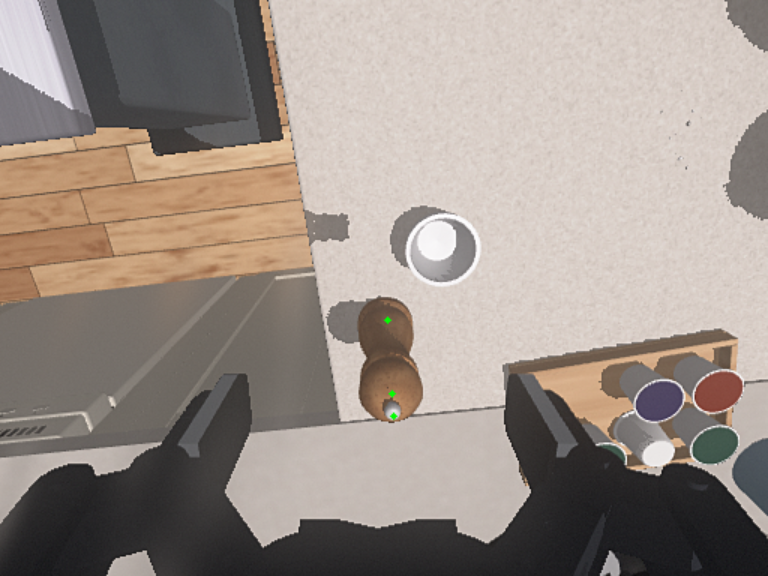

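Run:
```python
from h import *
d=pickle.load(open("w7.pkl","rb"));T=d["T"]
print(onz(d,392/1.5,411/1.5,.169,T),onz(d,391/1.5,388/1.5,.141,T),"cup",onz(d,443/1.5,249/1.5,.046,T))
plan([.414,-.3755,.25],-6.2)
```

```text
[ 0.41498632 -0.37734804  0.169     ] [ 0.41520046 -0.37606328  0.141     ] cup [ 0.473498   -0.29712459  0.046     ]
pos [ 0.4172 -0.2721  0.298 ] dp [-0.1031  0.0085  0.0481] ang [-0.0009  0.0001 -0.0047]
```

>>> apply_moves(deltas=[{"dp": [-0.04, 0.009, 0], "angular": [0, 0, -0.004], "fingers": 0}, {"dp": [-0.08, 0.009, 0.02], "angular": [0, 0, -0.004], "fingers": 0}, {"dp": [-0.104, 0.009, 0.06], "angular": [0, 0, -0.004], "fingers": 0}, {"dp": [-0.104, 0.009, 0.07], "angular": [0, 0, -0.004], "fingers": 0}, {"dp": [-0.104, 0.009, 0.07], "angular": [0, 0, -0.004], "fingers": 0}, {"dp": [-0.104, 0.009, 0.07], "angular": [0, 0, -0.004], "fingers": 0}])

```text
time: 14.92
tool_pos: [0.4159, -0.3738, 0.2278]
eef_rot: [[0.104, 0.995, -0.002], [0.995, -0.104, 0.002], [0.002, -0.002, -1.0]]
wrist_force: [0.1, 0.5, 1.0]
finger_gap: 0.0855
grasp_force: 0.0
```

Run:
```python
from h import *
d=snap('wrist','w8');T=d['T'];print(T[:3,3].round(4))
o=ortho(d,.38,.45,-.42,-.33,.141,T); k=ortho(d,.38,.45,-.42,-.33,.169,T)
cv2.imwrite('pics/w8b.png',cv2.resize(np.hstack([o,k]),None,fx=2,fy=2)[:,:,::-1])
plan([.415,-.3765,.113],-6.2)
```

```text
[ 0.4159 -0.3738  0.2278]
pos [ 0.4167 -0.374   0.2289] dp [-0.0027 -0.0015  0.1159] ang [ 0.0002 -0.0008  0.0049]
```

View pics/w8b.png

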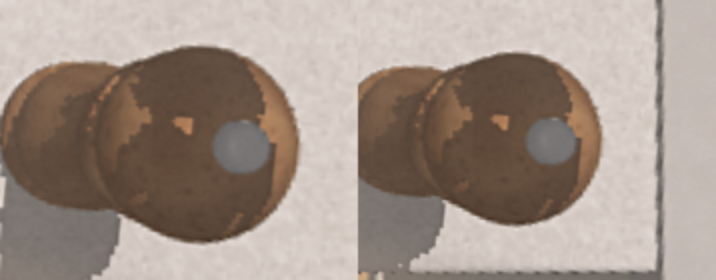

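>>> apply_moves(deltas=[{"dp": [-0.004, -0.002, 0.03], "angular": [0, 0, 0.004], "fingers": 0}, {"dp": [-0.004, -0.002, 0.065], "angular": [0, 0, 0.004], "fingers": 0}, {"dp": [-0.004, -0.002, 0.095], "angular": [0, 0, 0.004], "fingers": 0}, {"dp": [-0.004, -0.002, 0.112], "angular": [0, 0, 0.004], "fingers": 0}, {"dp": [-0.004, -0.002, 0.116], "angular": [0, 0, 0.004], "fingers": 0}, {"dp": [-0.004, -0.002, 0.116], "angular": [0, 0, 0.004], "fingers": 0}, {"dp": [-0.004, -0.002, 0.116], "angular": [0, 0, 0.004], "fingers": 255}, {"dp": [-0.004, -0.002, 0.116], "angular": [0, 0, 0.004], "fingers": 255}, {"dp": [-0.004, -0.002, 0.116], "angular": [0, 0, 0.004], "fingers": 255}, {"dp": [-0.004, -0.002, 0.116], "angular": [0, 0, 0.004], "fingers": 255}])

```text
time: 15.8
tool_pos: [0.4139, -0.3803, 0.1141]
eef_rot: [[0.11, 0.994, 0.002], [0.994, -0.11, -0.001], [-0.001, 0.002, -1.0]]
wrist_force: [-1.0, 1.0, 7.1]
finger_gap: 0.0473
grasp_force: 29.7
```

>>> apply_moves(deltas=[{"dp": [0, 0, 0], "angular": [0, 0, 0], "fingers": 255}, {"dp": [0, 0, 0], "angular": [0, 0, 0], "fingers": 255}])

```text
time: 15.97
tool_pos: [0.4139, -0.3804, 0.1141]
eef_rot: [[0.11, 0.994, 0.002], [0.994, -0.11, -0.001], [-0.001, 0.003, -1.0]]
wrist_force: [-0.5, 1.9, 9.6]
finger_gap: 0.0473
grasp_force: 29.8
```

>>> apply_moves(deltas=[{"dp": [0, 0, -0.01], "angular": [0, 0, 0], "fingers": 255}, {"dp": [0, 0, -0.03], "angular": [0, 0, 0], "fingers": 255}, {"dp": [0, 0, -0.06], "angular": [0, 0, 0], "fingers": 255}, {"dp": [0, 0, -0.095], "angular": [0, 0, 0], "fingers": 255}, {"dp": [0, 0, -0.125], "angular": [0, 0, 0], "fingers": 255}, {"dp": [0, 0, -0.145], "angular": [0, 0, 0], "fingers": 255}, {"dp": [0, 0, -0.15], "angular": [0, 0, 0], "fingers": 255}])

```text
time: 16.55
tool_pos: [0.4139, -0.3812, 0.2664]
eef_rot: [[0.11, 0.994, 0.005], [0.994, -0.11, -0.003], [-0.002, 0.005, -1.0]]
wrist_force: [0.9, -1.2, -2.7]
finger_gap: 0.0472
grasp_force: 31.7
```

Run:
```python
from h import *
plan([.4819,.299,.265],-6.2)
```

```text
pos [ 0.4139 -0.3812  0.2664] dp [ 6.835e-01 -7.500e-03 -3.000e-04] ang [ 0.0054  0.0024 -0.0024]
```

>>> apply_moves(deltas=[{"dp": [0.008, 0, 0], "angular": [0, 0, 0], "fingers": 255}, {"dp": [0.024, 0, 0], "angular": [0, 0, 0], "fingers": 255}, {"dp": [0.045, 0, 0], "angular": [0, 0, 0], "fingers": 255}, {"dp": [0.07, 0, 0], "angular": [0, 0, 0], "fingers": 255}, {"dp": [0.1, 0, 0], "angular": [0, 0, 0], "fingers": 255}, {"dp": [0.13, 0, 0], "angular": [0, 0, 0], "fingers": 255}, {"dp": [0.16, 0, 0], "angular": [0, 0, 0], "fingers": 255}, {"dp": [0.19, 0, 0], "angular": [0, 0, 0], "fingers": 255}, {"dp": [0.22, 0, 0], "angular": [0, 0, 0], "fingers": 255}, {"dp": [0.25, 0, 0], "angular": [0, 0, 0], "fingers": 255}])

```text
time: 17.38
tool_pos: [0.439, -0.1285, 0.2607]
eef_rot: [[0.109, 0.994, -0.003], [0.994, -0.109, 0.001], [0.0, -0.003, -1.0]]
wrist_force: [1.2, 0.6, -2.2]
finger_gap: 0.0471
grasp_force: 31.7
```

>>> apply_moves(deltas=[{"dp": [0.03, 0, 0], "angular": [0, 0, 0], "fingers": 255}, {"dp": [0.06, 0, 0], "angular": [0, 0, 0], "fingers": 255}, {"dp": [0.09, 0, 0], "angular": [0, 0, 0], "fingers": 255}, {"dp": [0.12, 0, 0], "angular": [0, 0, 0], "fingers": 255}, {"dp": [0.15, 0, 0], "angular": [0, 0, 0], "fingers": 255}, {"dp": [0.18, 0, 0], "angular": [0, 0, 0], "fingers": 255}, {"dp": [0.21, 0, 0], "angular": [0, 0, 0], "fingers": 255}, {"dp": [0.24, 0, 0], "angular": [0, 0, 0], "fingers": 255}, {"dp": [0.27, 0, 0], "angular": [0, 0, 0], "fingers": 255}, {"dp": [0.3, 0, 0], "angular": [0, 0, 0], "fingers": 255}])

```text
time: 18.22
tool_pos: [0.4716, 0.1689, 0.2605]
eef_rot: [[0.109, 0.994, -0.003], [0.994, -0.109, -0.001], [-0.001, -0.003, -1.0]]
wrist_force: [0.5, 0.0, -1.8]
finger_gap: 0.0477
grasp_force: 31.7
```

>>> apply_moves(deltas=[{"dp": [0.03, -0.001, 0], "angular": [0, 0, 0], "fingers": 255}, {"dp": [0.06, -0.002, 0], "angular": [0, 0, 0], "fingers": 255}, {"dp": [0.085, -0.003, 0], "angular": [0, 0, 0], "fingers": 255}, {"dp": [0.105, -0.004, 0], "angular": [0, 0, 0], "fingers": 255}, {"dp": [0.12, -0.005, 0], "angular": [0, 0, 0], "fingers": 255}, {"dp": [0.13, -0.006, 0], "angular": [0, 0, 0], "fingers": 255}, {"dp": [0.134, -0.006, 0], "angular": [0, 0, 0], "fingers": 255}, {"dp": [0.134, -0.006, 0], "angular": [0, 0, 0], "fingers": 255}, {"dp": [0.134, -0.006, 0], "angular": [0, 0, 0], "fingers": 255}])

```text
time: 18.97
tool_pos: [0.4824, 0.2995, 0.2624]
eef_rot: [[0.112, 0.994, -0.0], [0.994, -0.112, -0.0], [-0.0, -0.0, -1.0]]
wrist_force: [-0.8, -0.4, -1.5]
finger_gap: 0.0472
grasp_force: 31.7
```

Run:
```python
from h import *
plan([.4819,.299,.126],-6.2)
d=snap('side','s9')
w=snap('wrist','w9'); T=w['T']
print('knob expected if no swing',proj(w,T[:3,3]+[0,.002,.169-.1141],T))
a=cv2.resize(d['pixels'][80:260,120:340],None,fx=2,fy=2)
cv2.imwrite('pics/w9b.png',np.hstack([cv2.resize(w['pixels'],(480,360)),a[:,:320]])[:,:,::-1])
```

```text
pos [0.4824 0.2995 0.2624] dp [-0.0005 -0.0004  0.1364] ang [-0.0001  0.0005 -0.0036]
knob expected if no swing (np.float64(249.55263517103637), np.float64(325.4179535545023))
```

View pics/w9b.png

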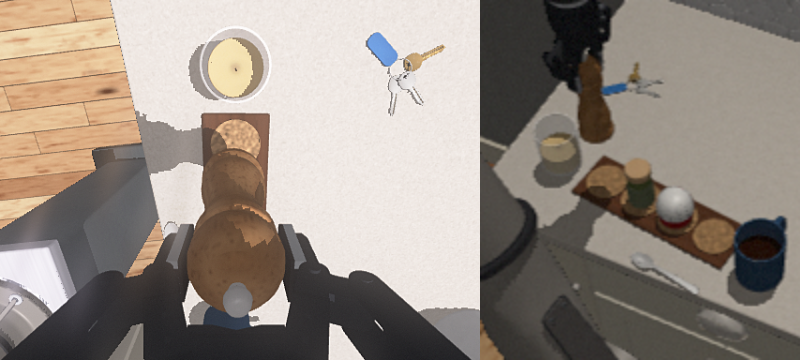

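>>> apply_moves(deltas=[{"dp": [-0.001, 0, 0.015], "angular": [0, 0, 0], "fingers": 255}, {"dp": [-0.001, 0, 0.04], "angular": [0, 0, 0], "fingers": 255}, {"dp": [-0.001, 0, 0.07], "angular": [0, 0, 0], "fingers": 255}, {"dp": [-0.001, 0, 0.095], "angular": [0, 0, 0], "fingers": 255}, {"dp": [-0.001, 0, 0.115], "angular": [0, 0, 0], "fingers": 255}, {"dp": [-0.001, 0, 0.126], "angular": [0, 0, 0], "fingers": 255}, {"dp": [-0.001, 0, 0.13], "angular": [0, 0, 0], "fingers": 255}, {"dp": [-0.001, 0, 0.133], "angular": [0, 0, 0], "fingers": 255}, {"dp": [-0.001, 0, 0.133], "angular": [0, 0, 0], "fingers": 255}, {"dp": [-0.001, 0, 0.133], "angular": [0, 0, 0], "fingers": 255}])

```text
time: 19.9
tool_pos: [0.4829, 0.3002, 0.1304]
eef_rot: [[0.11, 0.994, 0.001], [0.994, -0.11, 0.001], [0.001, 0.001, -1.0]]
wrist_force: [0.4, 0.8, -2.6]
finger_gap: 0.047
grasp_force: 31.7
```

>>> apply_moves(deltas=[{"dp": [-0.0015, -0.001, 0.0015], "angular": [0, 0, 0], "fingers": 255}, {"dp": [-0.0015, -0.001, 0.003], "angular": [0, 0, 0], "fingers": 255}, {"dp": [-0.0015, -0.001, 0.0045], "angular": [0, 0, 0], "fingers": 255}, {"dp": [-0.0015, -0.001, 0.0045], "angular": [0, 0, 0], "fingers": 255}, {"dp": [-0.0015, -0.001, 0.0045], "angular": [0, 0, 0], "fingers": 255}])

```text
time: 20.32
tool_pos: [0.4811, 0.2989, 0.1252]
eef_rot: [[0.11, 0.994, 0.0], [0.994, -0.11, 0.001], [0.001, 0.0, -1.0]]
wrist_force: [-0.6, -0.1, 2.4]
finger_gap: 0.0472
grasp_force: 32.1
```

Just in contact. Release slowly and rise.

>>> apply_moves(deltas=[{"dp": [0, 0, 0.0005], "angular": [0, 0, 0], "fingers": 255}, {"dp": [0, 0, 0.0005], "angular": [0, 0, 0], "fingers": 0}, {"dp": [0, 0, 0.0005], "angular": [0, 0, 0], "fingers": 0}, {"dp": [0, 0, 0.0005], "angular": [0, 0, 0], "fingers": 0}, {"dp": [0, 0, 0.0005], "angular": [0, 0, 0], "fingers": 0}, {"dp": [0, 0, 0.0005], "angular": [0, 0, 0], "fingers": 0}, {"dp": [0, 0, -0.02], "angular": [0, 0, 0], "fingers": 0}, {"dp": [0, 0, -0.05], "angular": [0, 0, 0], "fingers": 0}, {"dp": [0, 0, -0.09], "angular": [0, 0, 0], "fingers": 0}, {"dp": [0, 0, -0.13], "angular": [0, 0, 0], "fingers": 0}])

```text
time: 21.15
tool_pos: [0.4804, 0.2979, 0.2557]
eef_rot: [[0.11, 0.994, -0.001], [0.994, -0.11, -0.002], [-0.002, -0.001, -1.0]]
wrist_force: [0.7, 2.0, 0.3]
finger_gap: 0.085
grasp_force: 0.0
```

Run:
```python
from h import *
plan([.4735,-.297,.2],-6.2)
```

```text
pos [0.4804 0.2979 0.2557] dp [-0.592   0.0589  0.0568] ang [-0.001   0.0019 -0.0025]
```

>>> apply_moves(deltas=[{"dp": [-0.04, 0.004, 0], "angular": [0, 0, 0], "fingers": 0}, {"dp": [-0.08, 0.008, 0], "angular": [0, 0, 0], "fingers": 0}, {"dp": [-0.12, 0.012, 0], "angular": [0, 0, 0], "fingers": 0}, {"dp": [-0.16, 0.016, 0], "angular": [0, 0, 0], "fingers": 0}, {"dp": [-0.2, 0.02, 0], "angular": [0, 0, 0], "fingers": 0}, {"dp": [-0.24, 0.024, 0], "angular": [0, 0, 0], "fingers": 0}, {"dp": [-0.28, 0.028, 0], "angular": [0, 0, 0], "fingers": 0}, {"dp": [-0.32, 0.032, 0], "angular": [0, 0, 0], "fingers": 0}, {"dp": [-0.36, 0.036, 0], "angular": [0, 0, 0], "fingers": 0}, {"dp": [-0.4, 0.04, 0], "angular": [0, 0, 0], "fingers": 0}])

```text
time: 21.98
tool_pos: [0.4763, -0.105, 0.255]
eef_rot: [[0.109, 0.994, 0.001], [0.994, -0.109, 0.001], [0.001, 0.0, -1.0]]
wrist_force: [1.0, 0.2, 1.0]
finger_gap: 0.0854
grasp_force: 0.0
```

>>> apply_moves(deltas=[{"dp": [-0.04, 0.004, 0], "angular": [0, 0, 0], "fingers": 0}, {"dp": [-0.08, 0.008, 0.02], "angular": [0, 0, 0], "fingers": 0}, {"dp": [-0.12, 0.012, 0.04], "angular": [0, 0, 0], "fingers": 0}, {"dp": [-0.16, 0.016, 0.06], "angular": [0, 0, 0], "fingers": 0}, {"dp": [-0.185, 0.019, 0.09], "angular": [0, 0, 0], "fingers": 0}, {"dp": [-0.192, 0.019, 0.12], "angular": [0, 0, 0], "fingers": 0}, {"dp": [-0.192, 0.019, 0.136], "angular": [0, 0, 0], "fingers": 0}, {"dp": [-0.192, 0.019, 0.136], "angular": [0, 0, 0], "fingers": 0}, {"dp": [-0.192, 0.019, 0.136], "angular": [0, 0, 0], "fingers": 0}])

```text
time: 22.73
tool_pos: [0.474, -0.2964, 0.1185]
eef_rot: [[0.111, 0.994, -0.002], [0.994, -0.111, 0.0], [0.0, -0.002, -1.0]]
wrist_force: [0.7, 0.1, 1.2]
finger_gap: 0.0855
grasp_force: 0.0
```

Run:
```python
from h import *
d=snap('wrist','w10');T=d['T'];print(T[:3,3].round(4))
o=ortho(d,.42,.52,-.35,-.25,.046,T)
g=cv2.GaussianBlur(o[:,:,0],(5,5),1)
c=cv2.HoughCircles(g,cv2.HOUGH_GRADIENT,1.5,100,param1=80,param2=15,minRadius=64,maxRadius=71)
o2=o.copy()
for u,v,r in c[0][:2]: print((.52-v*.0005).round(4),(-.25-u*.0005).round(4),r*.5); cv2.circle(o2,(int(u),int(v)),int(r),(255,0,0),1)
t=snap('top','t10')
a=cv2.resize(t['pixels'][170:222,140:286],None,fx=5,fy=5,interpolation=3)
b=cv2.resize(o2,(300,300)); f=np.zeros((560,730,3),np.uint8); f[:260]=a; f[260:,:300]=b
w=cv2.resize(d['pixels'],(400,300)); f[260:,310:710]=w
cv2.imwrite('pics/w10b.png',f[:,:,::-1])
plan([.4735,-.297,.004],-6.2)
for n,x,y,z in[('m1 foot',.4819,.3011,.011),('knob',.4819,.3011,.18),('jarlid',.4737,.2266,.098),('timer',.4654,.152,.045)]:
    u,v=proj(t,[x,y,z]);print(n,round((u-140)*5),round((v-170)*5))
```

```text
[ 0.474  -0.2964  0.1185]
0.4724 -0.2991 32.525
pos [ 0.4756 -0.2963  0.1201] dp [-0.0008 -0.0022  0.1161] ang [ 0.0018  0.0005 -0.0009]
m1 foot 202 120
knob 155 66
jarlid 283 103
timer 394 127
```

View pics/w10b.png

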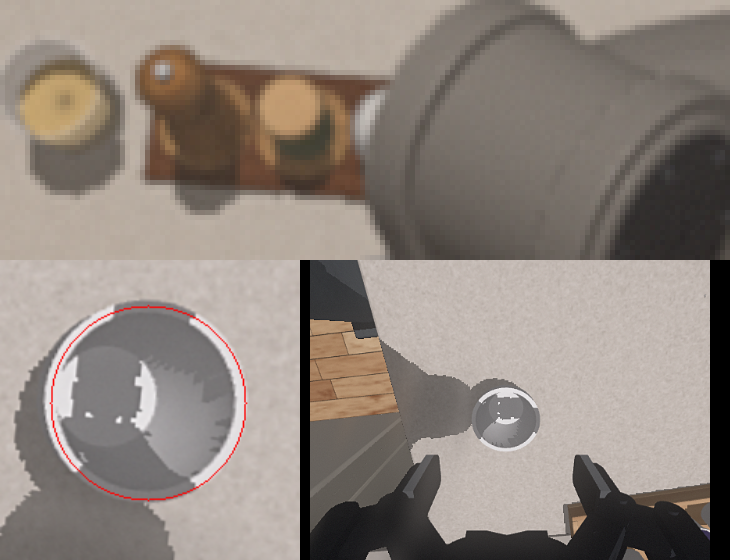

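>>> apply_moves(deltas=[{"dp": [-0.002, -0.002, 0.02], "angular": [0, 0, 0], "fingers": 0}, {"dp": [-0.002, -0.002, 0.055], "angular": [0, 0, 0], "fingers": 0}, {"dp": [-0.002, -0.002, 0.085], "angular": [0, 0, 0], "fingers": 0}, {"dp": [-0.002, -0.002, 0.105], "angular": [0, 0, 0], "fingers": 0}, {"dp": [-0.002, -0.002, 0.116], "angular": [0, 0, 0], "fingers": 0}, {"dp": [-0.002, -0.002, 0.116], "angular": [0, 0, 0], "fingers": 0}, {"dp": [-0.002, -0.002, 0.116], "angular": [0, 0, 0], "fingers": 255}, {"dp": [-0.002, -0.002, 0.116], "angular": [0, 0, 0], "fingers": 255}, {"dp": [-0.002, -0.002, 0.116], "angular": [0, 0, 0], "fingers": 255}, {"dp": [-0.002, -0.002, 0.116], "angular": [0, 0, 0], "fingers": 255}], force=30)

```text
time: 23.67
tool_pos: [0.4738, -0.2986, 0.0049]
eef_rot: [[0.11, 0.994, 0.003], [0.994, -0.11, -0.001], [-0.001, 0.003, -1.0]]
wrist_force: [-0.5, 1.2, 7.0]
finger_gap: 0.066
grasp_force: 32.6
```

>>> apply_moves(deltas=[{"dp": [0, 0, 0], "angular": [0, 0, 0], "fingers": 255}, {"dp": [0, 0, -0.01], "angular": [0, 0, 0], "fingers": 255}, {"dp": [0, 0, -0.03], "angular": [0, 0, 0], "fingers": 255}, {"dp": [0, 0, -0.06], "angular": [0, 0, 0], "fingers": 255}, {"dp": [0, 0, -0.1], "angular": [0, 0, 0], "fingers": 255}, {"dp": [0, 0, -0.14], "angular": [0, 0, 0], "fingers": 255}, {"dp": [0, 0, -0.17], "angular": [0, 0, 0], "fingers": 255}, {"dp": [0, 0, -0.18], "angular": [0, 0, 0], "fingers": 255}, {"dp": [0, 0, -0.18], "angular": [0, 0, 0], "fingers": 255}])

```text
time: 24.42
tool_pos: [0.4738, -0.2991, 0.1863]
eef_rot: [[0.11, 0.994, 0.006], [0.994, -0.11, -0.002], [-0.001, 0.006, -1.0]]
wrist_force: [-0.4, 0.3, -1.6]
finger_gap: 0.0659
grasp_force: 33.9
```

Run:
```python
from h import *
d=snap('wrist','w11')
plan([.4571,.0775,.185],-6.2)
```

```text
pos [ 0.4729 -0.298   0.184 ] dp [ 0.3715 -0.0568 -0.0011] ang [ 0.0028 -0.0001 -0.0015]
```

>>> apply_moves(deltas=[{"dp": [0.02, -0.003, 0], "angular": [0, 0, 0], "fingers": 255}, {"dp": [0.055, -0.008, 0], "angular": [0, 0, 0], "fingers": 255}, {"dp": [0.095, -0.014, 0], "angular": [0, 0, 0], "fingers": 255}, {"dp": [0.135, -0.02, 0], "angular": [0, 0, 0], "fingers": 255}, {"dp": [0.175, -0.026, 0], "angular": [0, 0, 0], "fingers": 255}, {"dp": [0.215, -0.032, 0], "angular": [0, 0, 0], "fingers": 255}, {"dp": [0.255, -0.038, 0], "angular": [0, 0, 0], "fingers": 255}, {"dp": [0.295, -0.044, 0], "angular": [0, 0, 0], "fingers": 255}, {"dp": [0.335, -0.05, 0], "angular": [0, 0, 0], "fingers": 255}, {"dp": [0.36, -0.055, 0], "angular": [0, 0, 0], "fingers": 255}])

```text
time: 25.3
tool_pos: [0.4554, 0.0701, 0.1813]
eef_rot: [[0.106, 0.994, -0.003], [0.994, -0.106, -0.0], [-0.001, -0.003, -1.0]]
wrist_force: [0.7, 0.2, -0.9]
finger_gap: 0.0657
grasp_force: 33.9
```

>>> apply_moves(deltas=[{"dp": [0.011, -0.002, 0], "angular": [0, 0, 0], "fingers": 255}, {"dp": [0.011, -0.002, 0], "angular": [0, 0, 0], "fingers": 255}, {"dp": [0.011, -0.002, 0], "angular": [0, 0, 0], "fingers": 255}, {"dp": [0.011, -0.002, 0], "angular": [0, 0, 0], "fingers": 255}, {"dp": [0.011, -0.002, 0], "angular": [0, 0, 0], "fingers": 255}])

```text
time: 25.72
tool_pos: [0.4564, 0.0749, 0.1827]
eef_rot: [[0.113, 0.994, -0.0], [0.994, -0.113, -0.0], [-0.0, -0.0, -1.0]]
wrist_force: [-0.3, -0.6, -1.7]
finger_gap: 0.0659
grasp_force: 33.9
```

Run:
```python
from h import *
d=snap('wrist','w12')
plan([.4571,.0775,.016],-6.2)
```

```text
pos [0.4565 0.0751 0.1828] dp [0.0025 0.0004 0.1668] ang [-0.0001  0.0002 -0.005 ]
```

>>> apply_moves(deltas=[{"dp": [0.002, 0, 0.03], "angular": [0, 0, -0.003], "fingers": 255}, {"dp": [0.002, 0, 0.07], "angular": [0, 0, -0.003], "fingers": 255}, {"dp": [0.002, 0, 0.105], "angular": [0, 0, -0.003], "fingers": 255}, {"dp": [0.002, 0, 0.13], "angular": [0, 0, -0.003], "fingers": 255}, {"dp": [0.002, 0, 0.15], "angular": [0, 0, -0.003], "fingers": 255}, {"dp": [0.002, 0, 0.16], "angular": [0, 0, -0.003], "fingers": 255}, {"dp": [0.002, 0, 0.164], "angular": [0, 0, -0.003], "fingers": 255}, {"dp": [0.002, 0, 0.164], "angular": [0, 0, -0.003], "fingers": 255}, {"dp": [0.002, 0, 0.164], "angular": [0, 0, -0.003], "fingers": 255}])

```text
time: 26.52
tool_pos: [0.4573, 0.0783, 0.0194]
eef_rot: [[0.108, 0.994, 0.001], [0.994, -0.108, 0.0], [0.0, 0.001, -1.0]]
wrist_force: [0.1, 0.8, -0.8]
finger_gap: 0.066
grasp_force: 34.0
```

>>> apply_moves(deltas=[{"dp": [-0.001, 0, 0.0015], "angular": [0, 0, 0], "fingers": 255}, {"dp": [-0.001, 0, 0.003], "angular": [0, 0, 0], "fingers": 255}, {"dp": [-0.001, 0, 0.0035], "angular": [0, 0, 0], "fingers": 255}, {"dp": [-0.001, 0, 0.0035], "angular": [0, 0, 0], "fingers": 255}])

```text
time: 26.85
tool_pos: [0.4571, 0.0782, 0.016]
eef_rot: [[0.107, 0.994, 0.001], [0.994, -0.107, 0.001], [0.001, 0.001, -1.0]]
wrist_force: [-2.0, 0.8, 3.8]
finger_gap: 0.0663
grasp_force: 34.1
```

Contact at the expected height; release, rise, and back away for a check.

>>> apply_moves(deltas=[{"dp": [0, 0, 0], "angular": [0, 0, 0], "fingers": 0}, {"dp": [0, 0, 0], "angular": [0, 0, 0], "fingers": 0}, {"dp": [0, 0, 0], "angular": [0, 0, 0], "fingers": 0}, {"dp": [0, 0, 0], "angular": [0, 0, 0], "fingers": 0}, {"dp": [0, 0, 0], "angular": [0, 0, 0], "fingers": 0}, {"dp": [0, 0, -0.02], "angular": [0, 0, 0], "fingers": 0}, {"dp": [0, 0, -0.06], "angular": [0, 0, 0], "fingers": 0}, {"dp": [0, 0, -0.1], "angular": [0, 0, 0], "fingers": 0}, {"dp": [0, 0, -0.14], "angular": [0, 0, 0], "fingers": 0}, {"dp": [0, 0, -0.18], "angular": [0, 0, 0], "fingers": 0}])

```text
time: 27.68
tool_pos: [0.456, 0.0773, 0.1967]
eef_rot: [[0.108, 0.994, -0.001], [0.994, -0.108, -0.001], [-0.001, -0.001, -1.0]]
wrist_force: [0.8, 1.7, 0.9]
finger_gap: 0.0856
grasp_force: 0.0
```

>>> apply_moves(deltas=[{"dp": [0.02, 0, -0.035], "angular": [0, 0, 0], "fingers": 0}, {"dp": [0.04, 0, -0.07], "angular": [0, 0, 0], "fingers": 0}, {"dp": [0.06, 0, -0.1], "angular": [0, 0, 0], "fingers": 0}, {"dp": [0.06, 0, -0.12], "angular": [0, 0, 0], "fingers": 0}, {"dp": [0.06, 0, -0.12], "angular": [0, 0, 0], "fingers": 0}, {"dp": [0.06, 0, -0.12], "angular": [0, 0, 0], "fingers": 0}, {"dp": [0.06, 0, -0.12], "angular": [0, 0, 0], "fingers": 0}])

```text
time: 28.27
tool_pos: [0.4622, 0.1373, 0.3145]
eef_rot: [[0.107, 0.994, -0.002], [0.994, -0.107, 0.0], [0.0, -0.002, -1.0]]
wrist_force: [-0.1, 0.0, -0.4]
finger_gap: 0.0855
grasp_force: 0.0
```

Run:
```python
from h import *
d=snap('wrist','w13');T=d['T'];print(T[:3,3].round(4))
s=snap('side','s13')
# ortho on mat plane, with expected outlines drawn thin
o=ortho(d,.39,.56,.0,.42,.011,T)
w=d['pixels'].copy()
for (x,y),top,r in zip([(.4819,.3011),(.4737,.2266),(.4654,.152),(.4571,.0775)],[.134,.098,.041,.057],[.0225,.0235,.033,.034]):
    for z,rr,c in((.011,.036,(0,255,0)),(top,r,(255,0,0))):
        P=np.array([proj(d,[x+rr*np.cos(a),y+rr*np.sin(a),z],T) for a in np.arange(0,6.3,.2)]); cv2.polylines(w,[(P*8).astype(np.int32)],True,c,1,0,3)
w=cv2.resize(w[:,120:400],None,fx=1.5,fy=1.5,interpolation=3)
b=cv2.resize(s['pixels'][110:250,130:320],(380,280))
f=np.zeros((576,800,3),np.uint8); f[:,:420]=w; f[:280,420:]=b
f[290:443,422:]=cv2.resize(o,(378,153)); cv2.imwrite('pics/fin.png',f[:,:,::-1])
```

```text
[0.4622 0.1373 0.3145]
```

View pics/fin.png

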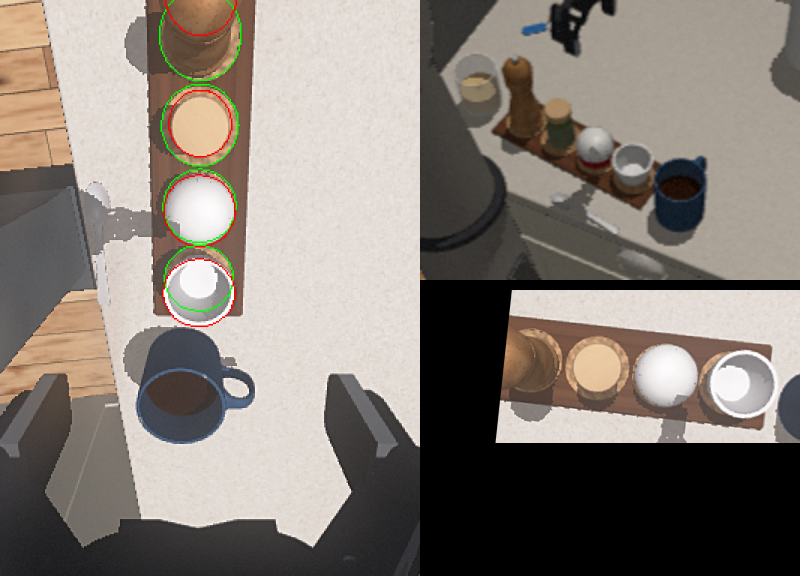

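The last picture shows the mill (about 200,45 px), jar (200,125), timer (200,210) and cup (199,292) each within about 2 mm of the predicted outline on its mat. The order is right, the candle and mug are where they stood, and the gripper is clear of everything.

```bash
python3 -c "
from bench import arm
print(arm.job_done())"
```

```text
the job is handed in; nothing more can be done
None
```

The job is handed in: from the candle end, the pepper mill, herb jar, timer and cup stand upright on the four mats, each within about 2 mm of centre by the last picture, the candle and mug are in place, and the gripper is open and clear.

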